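Shut the sample case in the hand-cranked press

ROBOT

A 7-joint arm with a two-finger parallel gripper is mounted at the origin on the work surface. World frame = base frame: x ahead of the robot, y to its left, z up, the work surface at z = 0. Lengths are in mm, angles in rad, forces in N, time in s.
With the tool pointing down it reaches from about 425 to 1025 mm from the base axis. Payload 9.4 kg.
Tool frame: the origin (TCP) lies midway between the tips of the shut fingers; the grasp point (between the pads) lies 19 mm behind it (robot.tcp_to_grasp is the distance from the TCP to the grasp point, in mm); z points along the fingers, y is the direction in which the jaws open and shut (so a half turn about z gives the same grasp; the last joint's range is limited). The gripper opens to 93 mm and grips with 3 to 60 N. Pads are 15 mm wide; open, the fingers measure 128 mm over their backs; the gripper's body (75 mm by 188 mm) begins 65 mm behind the grasp point.
Start: joints at [-0.077, 0.599, -0.003, 1.599, 0.002, 0.943, -0.08], TCP at [724.999, -0.008, 218.618] pointing down, gripper open.
Joint ranges: [-2.57, 2.57], [-0.35, 1.97], [-1.29, 1.29], [0.11, 2.56], [-1.05, 4.19], [0.11, 1.86], [-2.63, 2.63]. Speed limits (rad/s): [2.22, 2.22, 3.01, 3.01, 3.14, 3.14, 3.14].

INTERFACE

Orientations are given as a unit quaternion [x, y, z, w].
In Python, from workcell import robot gives the robot as it stands.
- The arm moves only by the tool apply_moves, never from a script. Its argument "plan" is one flat list of numbers, 4 for each row, row after row: the shift along the tool's x, y, z in m, then the turn about the tool's z in rad. A call has 1 to 12 rows; each row is the pose to reach, as a shift and turn from the pose measured when the call began, along the tool's axes at that moment; what a row does not reach only later rows make up. A row lasts 1/12 s, in which the tool goes at most 41.7 mm and 7.16 degrees, less where a joint would pass 70% of its speed; a pose out of reach is approached as far as the arm can. A call with a gripper value outside its range is refused whole. "gripper" is the finger opening in m, from 0 to 0.093, set as the call begins (left out, the last holds). The fingers move at their own pace and stop on an object; the grip force is fixed at half the most. Time passes only in rows, so rows that repeat a pose let the fingers close. It gives the time, the measured TCP pose, the force and the opening at its end, in the units of the state.
- robot.read_state(): the state, without advancing time (a new reading comes with each control period).
- robot.read_camera(name): name is "scene" or "side" or "wrist"; returns a dict with "pixels" (480x640x3 uint8, blue, green, red), "K" (3x3 intrinsics, pixels), "R" (3x3) and "t" (3): a world point X has camera coordinates R X + t. Camera axes: x right, y down, z forward; pixel columns grow to the right and rows downward; lengths in mm; the calibration is good to about 2 mm. A picture is of the moment at which its call begins. There is no depth.
- robot.job_done(): hands the job in, once; it reports no verdict.
The state is a dict: "time_s": time; "joints": joint angles; "dq": joint speeds; "effort": joint torques, N m; "position": TCP position; "tool_rot": TCP orientation; "force": force on the tool from outside, world axes, zero at the start; "torque": the same for the moment, N m; "opening": opening from 0.0 (shut) to 1.0 (fully open).
Only numpy, scipy, OpenCV 4.12 (cv2) and the standard library are available. Lean on these libraries where they do the work, as an engineer would, in place of code of your own. Each camera call takes 0.05 s, during which the arm holds its last target.

TASK

Lay the open sample case flat in the press's nest with its green lid towards the ram. Then take the red knob and crank clockwise at a steady, unhurried pace (no turn quicker than about 3 s), through the stiff spot in each turn, until the press comes up solid against its end stop; pull it up snug there without forcing it, and let go. Leave everything else on the bench alone.

Things in the scene. Friction and masses are not known exactly. Their poses are not given: they have to be found in the camera images.
- press: Blue hand-cranked press fixed to the bench, base 150 x 330 mm. Origin on the bench under the middle of the base; z up. At its +y end the gear head (130 x 120 mm, 100 mm high, centred at y = +85 mm), crank on top. The ram comes out of it towards -y, 52 mm above the bench, to the open-topped nest; beyond that the anvil (80 mm wide, top 76 mm above the bench).
- nest (a point): Point of the nest's floor, 30 mm above the bench, where the case's origin lies when its blind end touches the anvil; axes as press. The nest is 44 mm wide in x, between rails 10 mm high, 8 mm thick. The case lies along y, lid to +y, best 2 to 10 mm to the +y side of this point: the ram then pushes it to the anvil. At the start the ram stands at least 15 mm clear of the lid of a case laid at this point.
- ram_face (a point): Centre of the ram's front face (30 mm dia, steel). It goes 14 mm towards -y (towards the anvil) per clockwise turn of the shaft. At the end stop it is 76.4 mm from anvil_face and the lid is then home. It does not go back by itself.
- anvil_face (a point): Centre of the anvil's face, which looks to +y.
- shaft: Upright shaft with a brass lobe, in the gear head; origin on its axis, 101 mm above the bench, z up. The crank turns it clockwise seen from above, 1.6 to 2.3 turns from the start to the solid end stop (it varies).
- axis (a point): Point on the shaft's axis at the height of knob_mid. A sprung roller on the gear head makes one stiff spot per turn, about 60 degrees long: it drags with 10 to 12 N at the knob, then pushes onward with up to about 6 N. Elsewhere the crank takes 1 to 6 N, more the faster it goes. Two stiff spots are passed, the last half a turn before the stop.
- crank (a joint): Wind-up of the sprung coupling between shaft and crank arm, rad: 0 slack, positive when the crank is pulled clockwise ahead of the shaft. 4.0 N m per rad, so 0.1 rad is 6.2 N along the circle at the knob. The stiff spots take about 0.16 to 0.2. Snug against the stop: about 0.25 (15 N); from 0.38 (23 N) on the press is forced, anywhere in the turn.
- knob_mid (a point): Grip point in the red crank knob: upright, 28 mm dia, 48 mm tall (bottom 135 mm, top 183 mm above the bench), this point 161 mm above the bench. It goes round the shaft's axis at 65 mm radius and spins freely on its pin, so it can be held without turning the hand. Below it the crank arm, 16 mm wide.
- case: Aluminium sample case with a paper band, lying on the bench: body 70 mm long (x), 40 mm wide (y), 44 mm high, 0.28 kg. Origin under the middle of the 70 mm body; x towards the lid. Grip it across y. Its green lid stands 8 mm off the case on a black neck (the finished case on the bench shows no black).
- lid (a joint): How far the case's green lid is pushed in, m: 0 open (stands 8 mm off the case), 0.008 fully in. Moves stiffly (6 N) and stays where it is.
- lid_face (a point): Centre of the lid's outer face, 49 mm from the case's origin along x when open, 22 mm up; the lid plate is 36 x 38 mm, 6 mm thick.
- shut_case: a second, finished sample case, same look, lid already shut. Origin under its middle. To be left alone.
- pill_jar: white screw-cap jar with a green band, 48 dia x 75 mm. Origin under its middle. To be left alone.
- amber_bottle: amber glass bottle, 84 dia x 165 mm. Origin under its middle. To be left alone.
- beaker: glass beaker, 72 dia x 85 mm. Origin under its middle. To be left alone.
- small_beaker: small glass beaker, 50 dia x 60 mm. Origin under its middle. To be left alone.
- spatula: spatula with a blue handle, 180 mm long, lying. Origin under its middle. To be left alone.
Mind the look-alikes: they are no part of the job. Leave any orange look-alike of the case alone.

How it is judged:
By the outcome, as a careful person would: the job done as asked, in the order asked, and still so for the second after the job is handed in, with the robot touching nothing.
It also fails if it takes over 72 s, if anything falls off the work surface, if the arm or the gripper's body presses on something with over 40 N, if the wrist force passes 120 N, or if a joint passes its speed limit or range.

## Working session

There is one attempt and no reset: what is moved stays moved. The work goes in short steps, Python scripts to look and compute and a tool call to move; the robot and the scene stay as the last step left them, time stands still between calls to the robot, and variables do not carry over. Pictures are saved under pics/ and viewed, and the job is handed in when it is done.

Besides the shell and the picture viewer there is one more tool, called as name(argument=value, ...) on one line, values as JSON. apply_moves: Moves the arm, as the interface text tells. Its arguments: {"type":"object","properties":{"plan":{"type":"array"},"gripper":{"type":"number"}},"required":["plan"]}

```bash
mkdir -p pics; ls; python3 - <<'E'
from workcell import robot
import cv2,numpy as np
for n in ["scene","side","wrist"]:
    c=robot.read_camera(n); cv2.imwrite(f"pics/{n}0.png",c["pixels"]); print(n,c["K"].tolist() if hasattr(c["K"],'tolist') else c["K"],np.round(c["R"],3).tolist(),np.round(c["t"],1).tolist())
print(robot.read_state())
E
```

```text
pics
scene [[464.01717091973853, 0.0, 319.89728767993927], [0.0, 464.01717091973853, 241.58950210711285], [0.0, 0.0, 1.0]] [[-0.834, 0.551, 0.01], [0.459, 0.705, -0.541], [-0.306, -0.447, -0.841]] [453.3, -115.6, 1443.0]
side [[549.5300653887199, 0.0, 322.71381953652025], [0.0, 549.5300653887199, 239.0673380563009], [0.0, 0.0, 1.0]] [[-0.717, -0.697, -0.02], [-0.44, 0.475, -0.762], [0.54, -0.538, -0.647]] [340.3, 345.6, 1196.8]
wrist [[414.4731755481072, 0.0, 320.54523223748413], [0.0, 414.4731755481072, 236.0518119065863], [0.0, 0.0, 1.0]] [[1.0, -0.0, -0.002], [0.0, -0.965, 0.262], [-0.002, -0.262, -0.965]] [-723.8, -31.8, 391.7]
{'time_s': 0.15, 'joints': array([-0.07669763,  0.59994323, -0.00251868,  1.59995282,  0.00180796,
        0.94294683, -0.07978625]), 'dq': array([-0.00110748, -0.00261745,  0.00344884, -0.00209614,  0.00014711,
       -0.00036989,  0.00036181]), 'effort': array([ 4.23705205e-03, -7.65584278e+01,  1.49971146e+00, -2.52563953e+01,
       -5.22377843e-02,  1.48844108e-02,  9.41959070e-05]), 'position': array([ 7.24611001e+02, -3.00565525e-02,  2.17954979e+02]), 'tool_rot': array([ 7.07087543e-01,  7.07125743e-01, -4.87920250e-04, -3.89502851e-04]), 'force': array([ 0.16631064, -0.13989246, -0.21336842]), 'torque': array([-0.00501784, -0.05417188, -0.00446115]), 'opening': 0.997629815963507}
```

View pics/scene0.png

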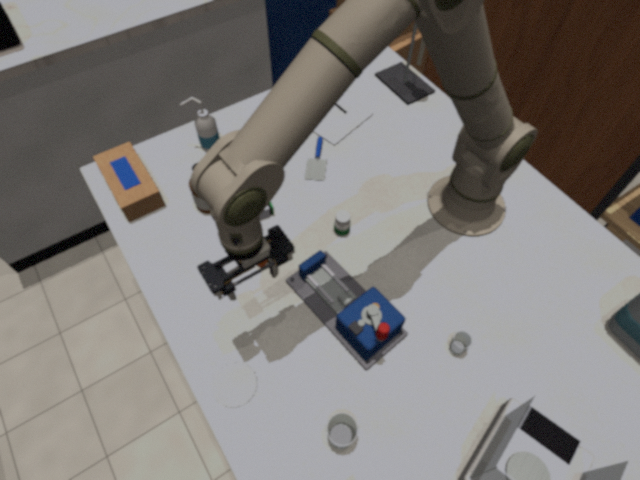

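View pics/side0.png

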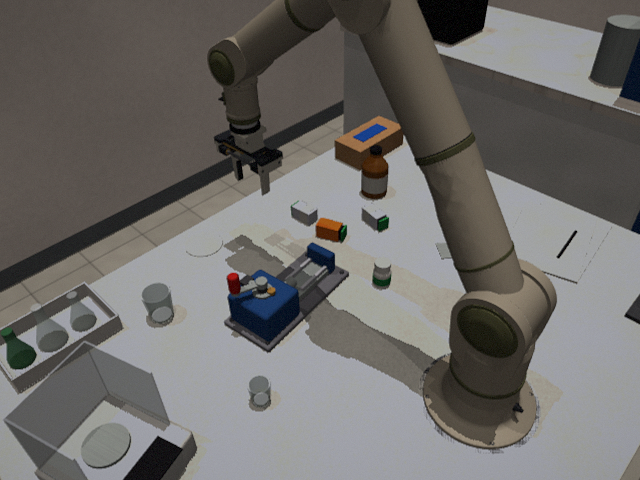

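View pics/wrist0.png

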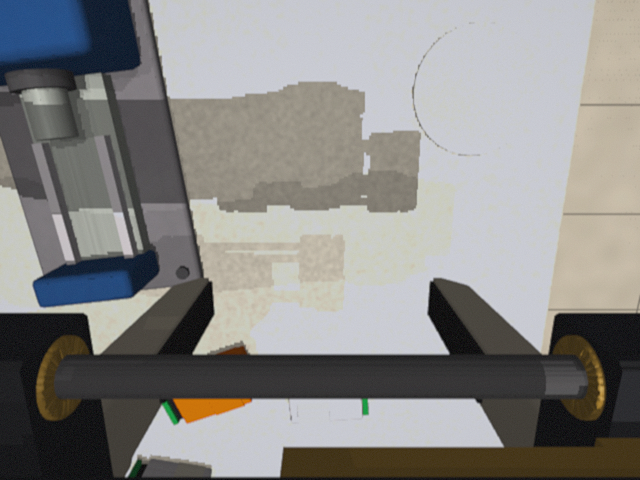

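Candidates for the case (side view): a case at (304,212), an orange one at (330,230), and a case at (375,217). I'll check them in close crops.

```bash
python3 - <<'E'
import cv2,numpy as np
a=cv2.imread("pics/side0.png")[190:260,270:410]; b=cv2.imread("pics/wrist0.png")[330:480,110:400]
a=cv2.resize(a,(800,400),interpolation=cv2.INTER_CUBIC)
cv2.imwrite("pics/cropA.png",a)
E
```

```text
(no output)
```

View pics/cropA.png

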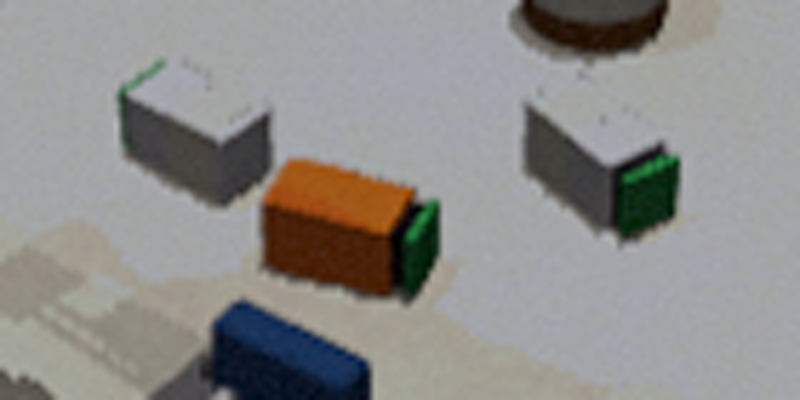

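The right one (side 375,217) shows the black neck, so it is the open case. The left one has no black and is finished; the orange one is the look-alike. Now rough positions.

```bash
cat > h.py <<'E'
import numpy as np,cv2
from workcell import robot
def cast(c,uv,z):
    K,R,t=[np.array(c[k],float) for k in("K","R","t")]
    d=R.T@np.linalg.solve(K,np.array([uv[0],uv[1],1.]));o=-R.T@t
    return (o+d*(z-o[2])/d[2])
def proj(c,X):
    K,R,t=[np.array(c[k],float) for k in("K","R","t")]
    p=K@(R@np.array(X,float)+t);return p[:2]/p[2]
def pic(n,f):
    c=robot.read_camera(n);cv2.imwrite("pics/"+f,c["pixels"]);return c
def blob(c,kind,amin=15,roi=None):
    h=cv2.cvtColor(c["pixels"],cv2.COLOR_BGR2HSV);r={'g':[(50,110,40),(80,255,255)],'r':[(0,170,80),(4,255,255)],'b':[(105,150,30),(125,255,255)],'o':[(6,170,60),(18,255,255)]}[kind]
    m=cv2.inRange(h,*[np.array(v) for v in r])
    if kind=='r': m|=cv2.inRange(h,np.array((176,170,80)),np.array((180,255,255)))
    n,l,s,ce=cv2.connectedComponentsWithStats(m)
    return [(np.round(ce[i],1).tolist(),s[i].tolist()) for i in range(1,n) if s[i][4]>=amin],m
E
python3 - <<'E'
from h import *
s=robot.read_camera("side");c=robot.read_camera("scene");w=robot.read_camera("wrist")
for n,k in(("side",s),("scene",c)):
    for q in 'grb': print(n,q,blob(k,q)[0])
# case open: top corners in crop -> side pixel: x=270+u*140/800, y=190+v*70/400
f=lambda u,v:(270+u*.175,190+v*.175)
for nm,p in(("back-left",(525,103)),("front-left",(612,165)),("front-right",(662,143))): print(nm,np.round(cast(s,f(*p),44),1))
print("lidbot",np.round(cast(s,f(622,240),3),1))
# anvil top corners wrist
for nm,p in(("an FL",(36,282)),("an FR",(140,279)),("an BR",(155,252))): print(nm,np.round(cast(w,p,76),1))
E
```

```text
side g [([382.6, 223.0], [378, 217, 11, 13, 79]), ([342.6, 231.2], [341, 225, 6, 15, 35]), ([380.9, 281.7], [373, 277, 18, 9, 84]), ([6.3, 331.3], [1, 328, 11, 8, 59]), ([20.8, 359.0], [10, 350, 23, 18, 143])]
side r [([232.4, 276.6], [228, 273, 10, 8, 68])]
side b [([632.8, 78.8], [620, 42, 20, 60, 540]), ([369.5, 132.3], [354, 124, 32, 18, 241]), ([636.6, 225.6], [632, 219, 8, 14, 59]), ([320.6, 255.3], [307, 243, 28, 30, 411]), ([265.7, 307.8], [229, 270, 70, 71, 2479])]
scene g [([341.0, 232.1], [336, 230, 12, 5, 24])]
scene r [([383.2, 329.2], [378, 324, 11, 12, 93])]
scene b [([292.4, 26.5], [266, 0, 69, 82, 2299]), ([318.6, 146.8], [317, 138, 4, 18, 48]), ([124.8, 172.7], [112, 158, 27, 30, 417]), ([636.6, 216.4], [632, 209, 8, 15, 72]), ([311.5, 263.7], [300, 253, 24, 25, 248]), ([368.0, 322.1], [337, 289, 66, 71, 1636])]
back-left [ 598.9 -298.3   44. ]
front-left [ 531.6 -288.8   44. ]
front-right [ 524.5 -320.4   44. ]
lidbot [ 519.6 -285.3    3. ]
an FL [497.4 -50.2  76. ]
an FR [580.7 -47.7  76. ]
an BR [595.  -25.2  76. ]
```

```bash
python3 - <<'E'
from h import *
s=robot.read_camera("side");c=robot.read_camera("scene")
for nm,p,z in(("amber base",(374,196),0),("amber cap",(376,150),165),("jar",(381,285),0),("orange topL",(270+262*.175,190+205*.175),44),("shut top corner",(270+120*.175,190+90*.175),44)): print(nm,np.round(cast(s,p,z)))
# knob triangulate
def ray(c,uv):
    K,R,t=[np.array(c[k],float) for k in("K","R","t")]
    d=R.T@np.linalg.solve(K,np.array([uv[0],uv[1],1.]));return -R.T@t,d/np.linalg.norm(d)
print("knob top side",cast(s,(233,275),183),"scene",cast(c,(383.5,327),183))
for k,n,w in((s,"side",(225,235,340,290)),):
    pass
im=np.hstack([cv2.resize(s["pixels"][225:355,215:355],None,fx=2.8,fy=2.8,interpolation=3),cv2.resize(c["pixels"][245:375,280:420],None,fx=2.8,fy=2.8,interpolation=3)])
cv2.imwrite("pics/press.png",im)
E
```

```text
amber base [ 650. -418.    0.]
amber cap [ 657. -425.  165.]
jar [ 376. -121.    0.]
orange topL [ 641. -144.   44.]
shut top corner [ 764. -161.   44.]
knob top side [530.32609722 228.43773792 183.        ] scene [528.30800748 228.58266629 183.        ]
```

View pics/press.png

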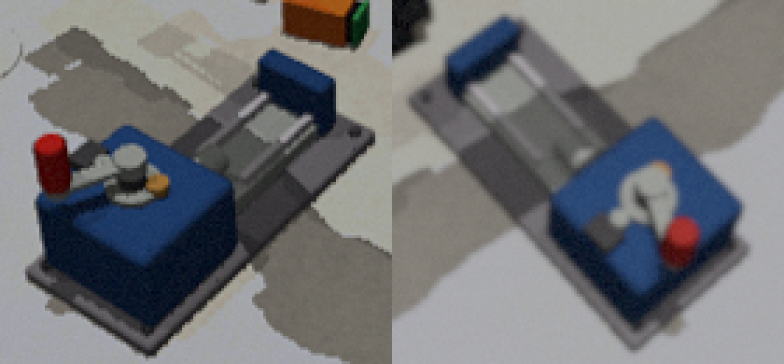

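apply_moves(plan=[-0.028,-0.01,-0.001,-0.12,-0.056,-0.02,-0.002,-0.24,-0.084,-0.03,-0.003,-0.36,-0.112,-0.04,-0.004,-0.48,-0.14,-0.05,-0.005,-0.6,-0.168,-0.06,-0.006,-0.72,-0.196,-0.07,-0.008,-0.84,-0.224,-0.08,-0.009,-0.96,-0.252,-0.09,-0.01,-1.08,-0.28,-0.1,-0.011,-1.2,-0.308,-0.11,-0.012,-1.32,-0.32,-0.115,-0.012,-1.43], gripper=0.093)

```text
time_s: 1.4
position: [607.8, -325.3, 230.5]
tool_rot: [0.07, 0.998, -0.001, -0.0]
force: [0.3, -1.0, -0.2]
opening: 1.001
```

```bash
python3 - <<'E'
from h import *
c=pic("wrist","w1.png"); print(robot.read_state()); 
for q in 'gob': print(q,blob(c,q,100)[0])
E
```

```text
{'time_s': 1.45, 'joints': array([ 0.65750262,  0.57126543, -0.39109678,  1.65853171,  0.25823569,
        0.96365652,  1.61036131]), 'dq': array([-0.0573248 , -0.00372007,  0.0255247 ,  0.01373543, -0.04575604,
       -0.01447343, -0.2739106 ]), 'effort': array([ -7.30008334, -74.50836897, -10.68097919, -24.48914409,
        -0.98592393,  -0.156784  ,  -1.11330919]), 'position': array([ 606.89113942, -327.03511283,  230.21975365]), 'tool_rot': array([ 6.71043681e-02,  9.97744156e-01, -1.68277909e-03, -8.78506364e-04]), 'force': array([-0.86563181, -2.09899571, -0.48719602]), 'torque': array([-0.03554366, -0.00947062,  0.04952478]), 'opening': 0.9999379699864475}
g [([327.1, 100.7], [307, 96, 41, 10, 314]), ([462.9, 150.8], [438, 139, 49, 27, 616])]
o [([485.2, 196.0], [442, 153, 84, 87, 4256]), ([202.0, 305.2], [138, 264, 106, 90, 3538])]
b [([623.0, 70.7], [603, 21, 37, 98, 1773])]
```

View pics/w1.png

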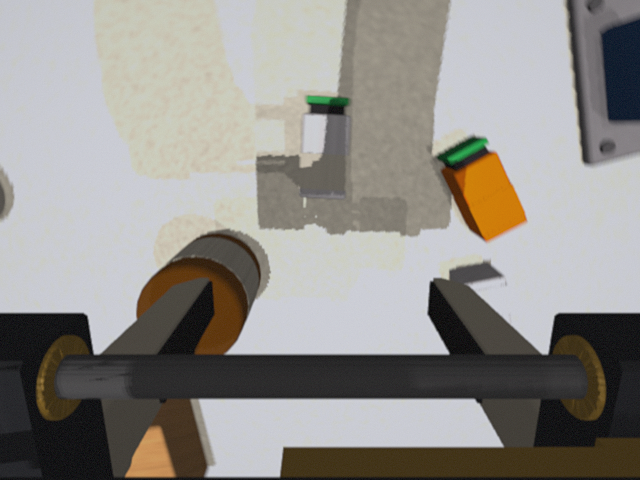

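The open case at (325,150), green lid up at (327,101) with the black neck; the bottle at (205,280), the orange look-alike at (487,195). Refine.

```bash
python3 - <<'E'
from h import *
c=pic("wrist","w2.png"); st=robot.read_state();print(st['position'],st['tool_rot'])
cv2.imwrite("pics/w2c.png",cv2.resize(c["pixels"][80:220,270:390],None,fx=4.2,fy=4.2,interpolation=3))
import pickle;pickle.dump(c,open("w2.pkl","wb"))
bl,m=blob(c,'g',100)
g=m.copy();g[:, 400:]=0
print(cv2.minAreaRect(cv2.findNonZero(g)))
E
```

```text
[ 608.00877623 -324.20101801  230.20512314] [ 7.17980309e-02  9.97418828e-01 -6.60272140e-04 -5.36323293e-04]
((332.4416198730469, 102.31726837158203), (41.39453125, 8.122163772583008), 4.085616588592529)
```

View pics/w2c.png

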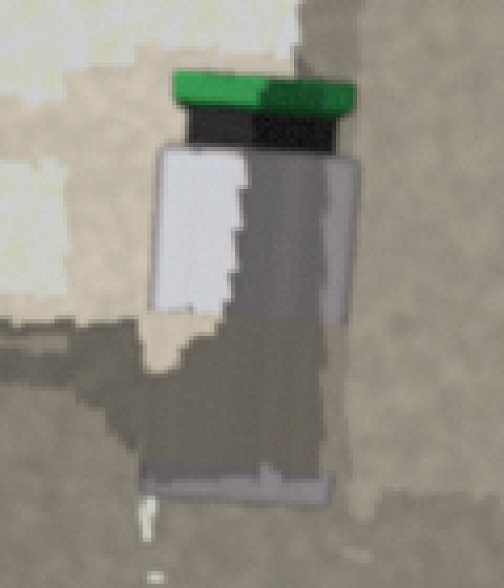

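```bash
python3 - <<'E'
from h import *
import pickle;c=pickle.load(open("w2.pkl","rb"))
P={k:cast(c,(270+(u+.5)/4.2-.5,80+(v+.5)/4.2-.5),44) for k,(u,v) in dict(FL=(161,146),FR=(358,158),BL=(139,491),BR=(330,504)).items()}
for k in P: print(k,P[k].round(1))
d=lambda a,b:np.linalg.norm(P[a]-P[b])
print("len",d('FL','BL'),d('FR','BR'),"wid",d('FL','FR'),d('BL','BR'))
ax=(P['FL']+P['FR']-P['BL']-P['BR']);ang=np.degrees(np.arctan2(ax[1],ax[0]));w=P['FR']-P['FL'];print("centre",sum(P.values())/4,ang,np.degrees(np.arctan2(-w[0],w[1])))
from scipy.spatial.transform import Rotation as Ro
R=Ro.from_quat(robot.read_state()['tool_rot']).as_matrix();print(R.round(3),np.degrees(np.arctan2(R[1,0],R[0,0])))
T=sum(P.values())/4; 
print("tool shift", R.T@(np.array([T[0],T[1],18])-robot.read_state()['position']))
E
```

```text
FL [ 525.7 -328.    44. ]
FR [ 533.1 -290.3   44. ]
BL [ 592.2 -342.2   44. ]
BR [ 600.2 -303.7   44. ]
len 68.01393434241885 68.38493183185554 wid 38.46389957630749 39.25484452895791
centre [ 562.80365095 -316.05635565   44.        ] 168.35783500991238 -11.075677912121327
[[-0.99   0.143 -0.001]
 [ 0.143  0.99  -0.001]
 [ 0.001 -0.001 -1.   ]] 171.7654246351336
tool shift [ 45.69865284   1.88203934 212.24736563]
```

apply_moves(plan=[0.02,0.001,0.01,0.03,0.046,0.002,0.04,0.055,0.046,0.002,0.075,0.055,0.046,0.002,0.11,0.055,0.046,0.002,0.14,0.055,0.046,0.002,0.165,0.055,0.046,0.002,0.185,0.055,0.046,0.002,0.2,0.055,0.046,0.002,0.208,0.055,0.046,0.002,0.212,0.055,0.046,0.002,0.212,0.055,0.046,0.002,0.212,0.055])

```text
time_s: 2.5
position: [563.2, -315.6, 19.0]
tool_rot: [0.099, 0.995, -0.001, -0.0]
force: [0.4, -0.2, 0.6]
opening: 1.002
```

```bash
python3 - <<'E'
from h import *
c=pic("side","s3.png"); w=pic("wrist","w3.png");st=robot.read_state();print(st['position'],st['tool_rot'],st['force'])
a=cv2.resize(c["pixels"][170:250,310:430],None,fx=4,fy=4,interpolation=3)
b=cv2.resize(w["pixels"],(427,320));cv2.imwrite("pics/c3.png",np.hstack([a[:320,:370],b]))
E
```

```text
[ 563.17551812 -316.03693566   19.36895403] [ 9.94203994e-02  9.95045035e-01 -9.48331110e-04  2.49683148e-04] [0.44947413 0.24905633 0.29890526]
```

View pics/c3.png

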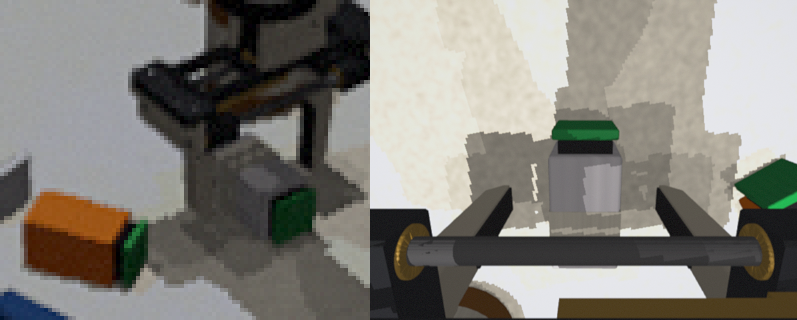

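The case sits centred between the fingers, so I'll close.

apply_moves(plan=[0,0,0,0,0,0,0,0,0,0,0,0,0,0,0,0,0,0,0,0,0,0,0,0], gripper=0.0)

```text
time_s: 3.1
position: [563.2, -316.1, 19.4]
tool_rot: [0.099, 0.995, -0.001, 0.0]
force: [0.5, -0.0, 0.5]
opening: 0.62
```

```bash
python3 - <<'E'
from h import *
st=robot.read_state();print(st['time_s'],st['position'],st['tool_rot'],st['force'],st['opening']*93)
E
```

```text
3.1 [ 563.16810711 -316.10024667   19.40880657] [ 9.94990283e-02  9.95037167e-01 -9.55680102e-04  2.56000177e-04] [ 0.48995657 -0.00633931  0.49620597] 57.703099616206465
```

Still closing; wait a bit more.

apply_moves(plan=[0,0,0,0,0,0,0,0,0,0,0,0,0,0,0,0,0,0,0,0,0,0,0,0])

```text
time_s: 3.6
position: [563.1, -316.0, 19.4]
tool_rot: [0.099, 0.995, -0.001, 0.0]
force: [-0.2, -0.9, -1.2]
opening: 0.425
```

```bash
python3 - <<'E'
from h import *
st=robot.read_state();print(st['time_s'],st['position'],st['tool_rot'],st['force'],st['opening']*93)
E
```

```text
3.6 [ 563.14300162 -316.02695894   19.37490336] [ 9.94980591e-02  9.95037311e-01 -9.07308904e-04  2.49313119e-04] [-0.19811133 -0.94608844 -1.1995984 ] 39.502998517498334
```

apply_moves(plan=[0,0,-0.03,0,0.002,0.005,-0.06,0.05,0.005,0.02,-0.095,0.16,0.01,0.045,-0.13,0.27,0.014,0.07,-0.16,0.38,0.017,0.1,-0.185,0.5,0.02,0.13,-0.205,0.62,0.023,0.155,-0.215,0.74,0.026,0.18,-0.22,0.86,0.029,0.195,-0.22,0.98,0.029,0.204,-0.22,1.1,0.029,0.204,-0.22,1.11])

```text
time_s: 4.6
position: [575.1, -106.9, 238.9]
tool_rot: [0.61, 0.793, -0.0, 0.0]
force: [0.1, -0.0, -2.8]
opening: 0.425
```

```bash
python3 - <<'E'
from h import *
robot.read_camera("side");robot.read_camera("side")
c=pic("wrist","w4.png");st=robot.read_state();print(st['time_s'],st['position'],st['tool_rot'],st['force'],st['opening']*93)
import pickle;pickle.dump(c,open("w4.pkl","wb"))
E
```

```text
4.75 [ 574.67270712 -110.65458843  238.6548583 ] [ 6.07459132e-01  7.94349935e-01 -1.14311599e-03  5.25593101e-04] [-0.26912592  0.31984228 -3.61433672] 40.056770472718775
```

View pics/w4.png

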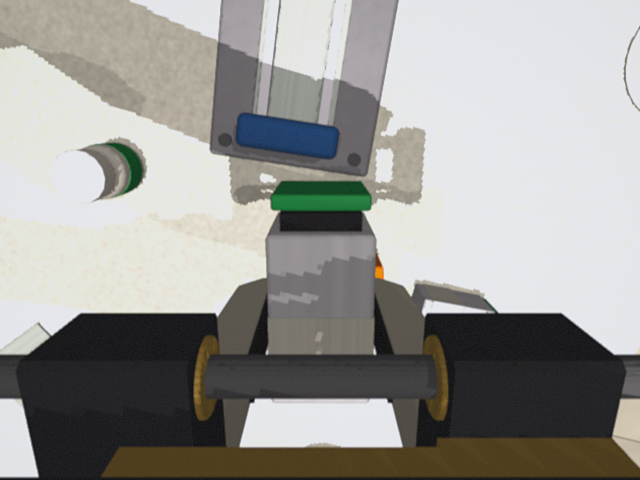

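```bash
python3 - <<'E'
from h import *
import pickle;c=pickle.load(open("w4.pkl","rb"))
K,R,t=[np.array(c[k],float) for k in("K","R","t")];print("cam",-R.T@t, "fwd",R[2])
m=blob(c,'b',100)[1]
r=cv2.minAreaRect(cv2.findNonZero(m));print(r)
b=cv2.boxPoints(r);P=[cast(c,p,76) for p in b]
for p,q in zip(b,P): print(p.round(1),q.round(1))
print([np.linalg.norm(P[i]-P[(i+1)%4]).round(1) for i in range(4)])
cv2.imwrite("pics/w4c.png",cv2.resize(c["pixels"][0:190,190:420],None,fx=3.4,fy=3.15,interpolation=3))
E
```

```text
cam [555.70123509 -40.53436777 405.36970288] fwd [ 0.06735983 -0.25477459 -0.96465152]
((286.3608093261719, 135.71485900878906), (101.06375122070312, 31.452451705932617), 8.972625732421875)
[234.  143.4] [494.3 -73.2  76. ]
[238.9 112.3] [493.  -49.5  76. ]
[338.7 128.1] [569.6 -40.8  76. ]
[333.8 159.1] [572.3 -64.5  76. ]
[np.float64(23.7), np.float64(77.1), np.float64(23.8), np.float64(78.6)]
```

View pics/w4c.png

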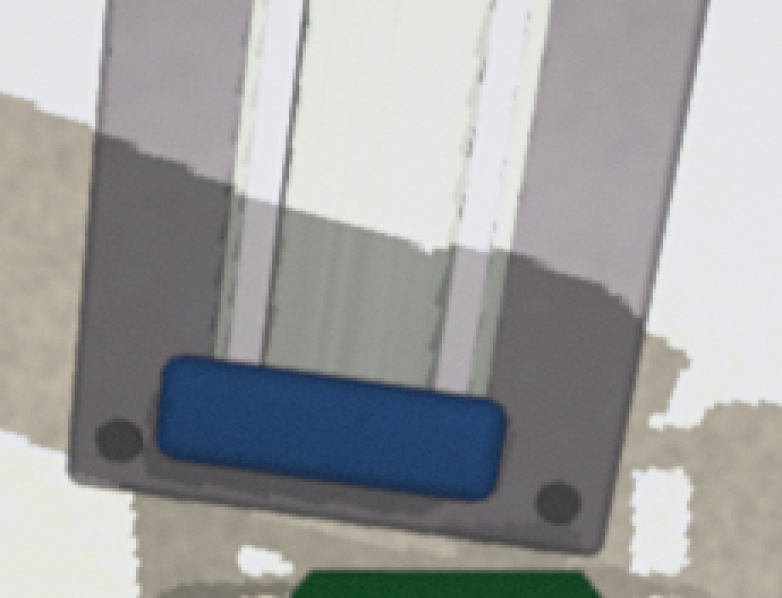

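apply_moves(plan=[0.02,-0.008,0,0.05,0.04,-0.017,0.005,0.1,0.059,-0.026,0.01,0.154,0.059,-0.026,0.01,0.154,0.059,-0.026,0.01,0.154,0.059,-0.026,0.01,0.154])

```text
time_s: 5.25
position: [534.6, -61.9, 228.7]
tool_rot: [0.666, 0.746, -0.001, 0.001]
force: [0.1, 0.3, -3.5]
opening: 0.428
```

```bash
python3 - <<'E'
from h import *
c=pic("wrist","w5.png");st=robot.read_state();print(st['time_s'],st['position'],st['tool_rot'],st['force'],st['opening']*93)
import pickle;pickle.dump(c,open("w5.pkl","wb"))
K,R,t=[np.array(c[k],float) for k in("K","R","t")];print("cam",-R.T@t, "fwd",R[2])
m=blob(c,'b',100)[1];m[:100]=0
r=cv2.minAreaRect(cv2.findNonZero(m));b=cv2.boxPoints(r)
for p in b: print(p.round(1),cast(c,p,76).round(1))
E
```

```text
5.3 [534.76372794 -62.00349075 228.71627694] [ 0.66665115  0.7453684  -0.00105282  0.00103769] [ 0.89118848  0.53266075 -2.4605093 ] 39.76505063747261
cam [526.41531683   9.6287979  395.30162811] fwd [ 0.02829518 -0.26292592 -0.96440103]
[269.8 220. ] [494.4 -68.8  76. ]
[270. 210.] [494.  -60.8  76. ]
[368. 212.] [570.7 -53.8  76. ]
[367.8 222. ] [571.7 -61.8  76. ]
```

View pics/w5.png

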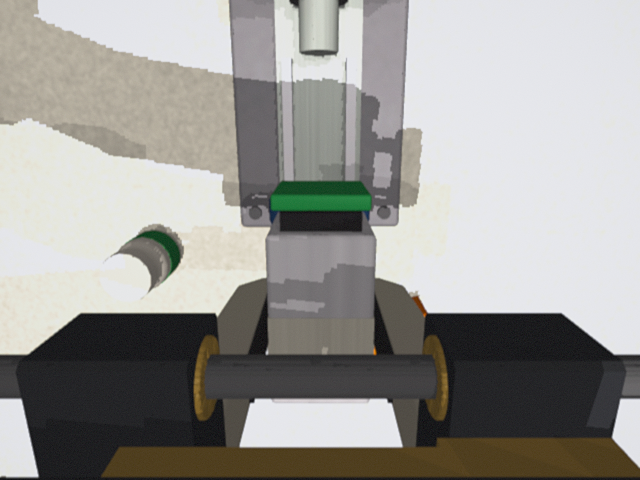

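```bash
python3 - <<'E'
from h import *
c=cv2.imread("pics/w5.png")
cv2.imwrite("pics/w5c.png",cv2.resize(c[0:190,225:415],(760,570*4//3*0+570),interpolation=3))
E
```

```text
(no output)
```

View pics/w5c.png

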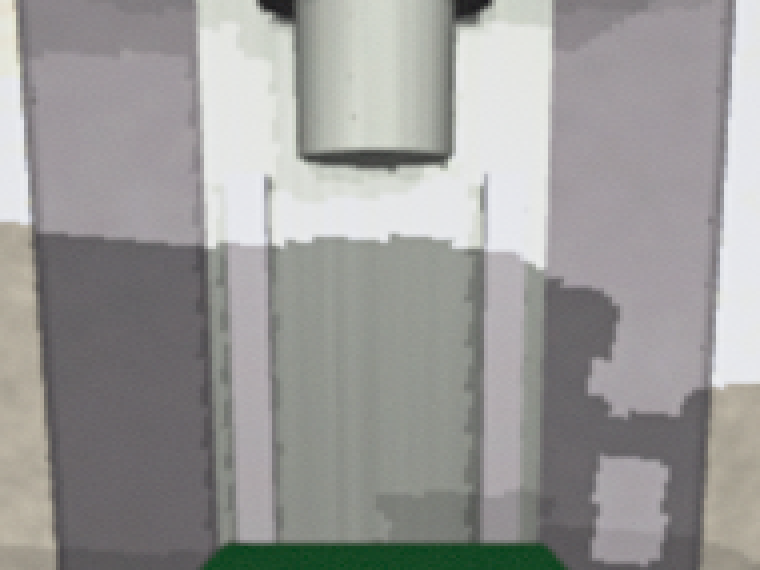

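```bash
python3 - <<'E'
from h import *
import pickle;c=pickle.load(open("w5.pkl","rb"))
f=lambda u,v:(225+(u+.5)/4-.5,(v+.5)/3-.5)
A=[cast(c,f(*p),40) for p in((268,200),(485,200),(275,530),(480,530))]
for p in A: print(p.round(1))
m1=(A[0]+A[1])/2;m2=(A[2]+A[3])/2;d=m1-m2;yaw=np.degrees(np.arctan2(d[1],d[0]));print("wid",np.linalg.norm(A[0]-A[1]),np.linalg.norm(A[2]-A[3]),"mid",m1,m2,"yaw",yaw)
B=[cast(c,f(*p),14) for p in((28,100),(728,100),(58,540),(706,540))]
for z in(10,14,20):
  B=[cast(c,f(*p),z) for p in((25,60),(734,60),(58,540),(706,540))];n1=(B[0]+B[1])/2;n2=(B[2]+B[3])/2;d=n1-n2
  print("base",z,np.linalg.norm(B[0]-B[1]),np.linalg.norm(B[2]-B[3]),n1,n2,np.degrees(np.arctan2(d[1],d[0])))
print("ram top edge z67",cast(c,f(376,150),67),"mid52",cast(c,f(376,158),60))
u=np.array([np.cos(np.radians(96.4)),np.sin(np.radians(96.4))]);n=np.array([-u[1],u[0]])
for nm,p in(("rail",m1[:2]),("rail2",m2[:2]),("anvil",np.array([531.3,-45.1])),("knobtop",np.array([529.,228.5]))): print(nm,"along",p@u,"across",p@n)
E
```

```text
[498.2  50.   40. ]
[541.3  54.8  40. ]
[507.8 -37.2  40. ]
[551.4 -32.3  40. ]
wid 43.35440133683399 43.82414956408658 mid [519.73722853  52.36339623  40.        ] [529.62330743 -34.76512466  40.        ] yaw 96.47340706275219
base 10 149.46214020454462 150.5420131032661 [515.73890653  92.50051481  10.        ] [531.25825258 -41.4695937   10.        ] 96.60779707330144
base 14 147.9105024298611 148.9791646528942 [515.84974344  91.64018398  14.        ] [531.20797576 -40.93911692  14.        ] 96.6077970733014
base 20 145.58304576783578 146.63489197733645 [516.0159988   90.34968775  20.        ] [531.13256052 -40.14340175  20.        ] 96.60779707330144
ram top edge z67 [518.90207898  60.39712507  67.        ] mid52 [518.94484812  59.64970718  60.        ]
rail along -5.897490577942444 across -522.3350759746261
rail2 along -93.58501014039898 across -522.4474208423943
anvil along -104.04237683536367 across -522.9616466075195
knobtop along 168.10890439105006 across -551.1738802451009
```

```bash
python3 - <<'E'
from h import *
import pickle;c=pickle.load(open("w5.pkl","rb"))
cv2.imwrite("pics/w5d.png",cv2.resize(c["pixels"][170:330,240:400],(720,570),interpolation=3))
from scipy.spatial.transform import Rotation as Ro
p=np.array([534.76,-62.0,228.7]);R=Ro.from_quat([0.66665115,0.7453684,-0.00105282,0.00103769]).as_matrix()
for nm,uv,z in(("FL",(267,235),24.6),("FR",(376,235),24.6),("lidL",(272,194),21.6),("lidR",(370,194),21.6)):
  print(nm,(R.T@(cast(c,uv,p[2]+z)-p)).round(1))
E
```

```text
FL [ 33.5 -19.5 -24.7]
FR [ 33.5  19.2 -24.7]
lidL [ 47.7 -17.6 -21.7]
lidR [ 47.7  16.9 -21.7]
```

View pics/w5d.png

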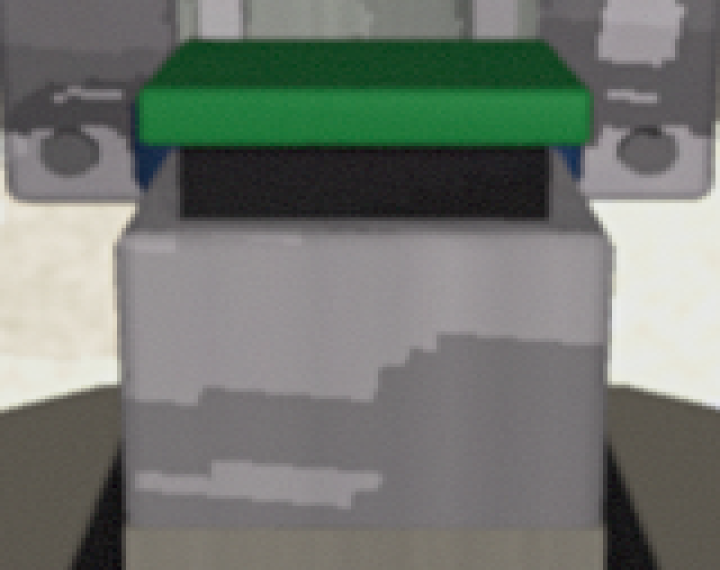

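apply_moves(plan=[0.02,-0.001,0,0,0.045,-0.002,0,0,0.06,-0.002,0.01,0,0.06,-0.002,0.04,0,0.06,-0.002,0.075,0,0.06,-0.002,0.11,0,0.06,-0.002,0.135,0,0.06,-0.002,0.148,0,0.06,-0.002,0.148,0,0.06,-0.002,0.148,0,0.06,-0.002,0.148,0])

```text
time_s: 6.22
position: [527.2, -3.6, 81.4]
tool_rot: [0.667, 0.745, -0.001, 0.002]
force: [0.3, -0.2, -3.0]
opening: 0.426
```

```bash
cat > v.py <<'E'
from h import *
import sys
n=sys.argv[1]
w=pic("wrist","w%s.png"%n);s=robot.read_camera("side");st=robot.read_state()
print(st['time_s'],st['position'].round(2),np.degrees(2*np.arctan2(st['tool_rot'][1],st['tool_rot'][0])).round(2),st['force'].round(1),(st['opening']*93).round(1))
u=np.array([-.1132,.9936]);nn=np.array([-.9936,-.1132]);p=st['position'][:2];print("along",p@u,"across",p@nn)
a=cv2.resize(w["pixels"],(400,300));b=cv2.resize(s["pixels"][225:345,215:375],(400,300),interpolation=3)
cv2.imwrite("pics/v%s.png"%n,np.hstack([a,b]))
E
python3 v.py 6
```

```text
Traceback (most recent call last):
  File "v.py", line 5, in <module>
    print(st['time_s'],st['position'].round(2),np.degrees(2*np.arctan2(st['tool_rot'][1],st['tool_rot'][0])).round(2),st['force'].round(1),(st['opening']*93).round(1))
                                                                                                                                           ^^^^^^^^^^^^^^^^^^^^^^^^
AttributeError: 'float' object has no attribute 'round'
```

```bash
sed -i "s/(st\['opening'\]\*93).round(1)/round(st['opening']*93,1)/" v.py; python3 v.py 6
```

```text
6.4167 [526.91  -3.16  81.7 ] 96.37 [-0.3 -0.3 -2.7] 39.9
along -62.78732156210044 across -523.1818372985878
```

View pics/v6.png

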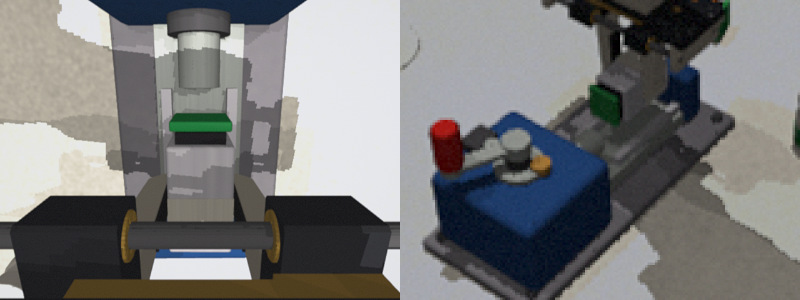

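View pics/w6.png

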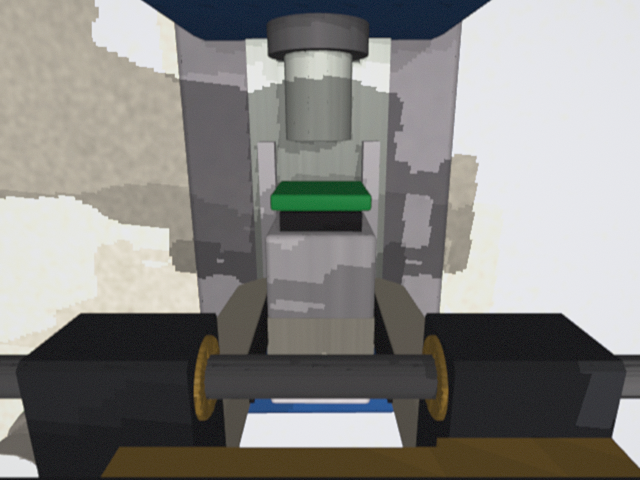

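Lid (col 321) is about 0.9 mm to the right of the rails' centre (col 319). I'll correct for that and lower.

apply_moves(plan=[0.0005,-0.0009,0.006,0,0.0005,-0.0009,0.014,0,0.0005,-0.0009,0.02,0,0.0005,-0.0009,0.025,0,0.0005,-0.0009,0.029,0,0.0005,-0.0009,0.0315,0,0.0005,-0.0009,0.0315,0,0.0005,-0.0009,0.0315,0])

```text
time_s: 7.08
position: [526.0, -2.8, 50.0]
tool_rot: [0.667, 0.745, -0.0, 0.002]
force: [-0.3, 0.1, -3.8]
opening: 0.427
```

```bash
python3 v.py 7
```

```text
7.1833 [526.09  -2.84  50.22] 96.37 [-0.9 -0.5 -3.9] 39.7
along -62.37098876833909 across -522.4023703732299
```

View pics/w7.png

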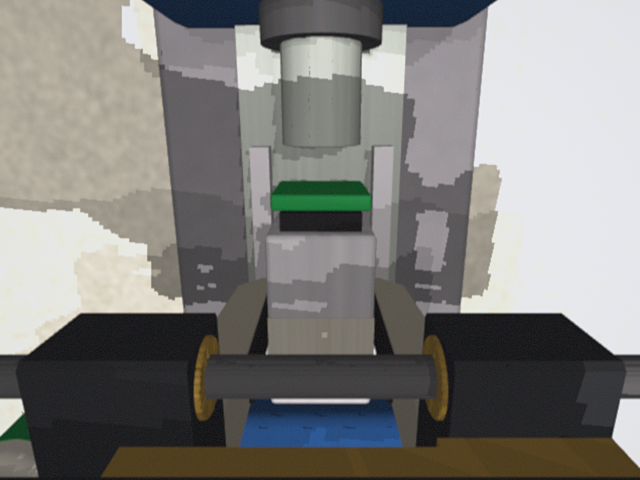

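View pics/v7.png

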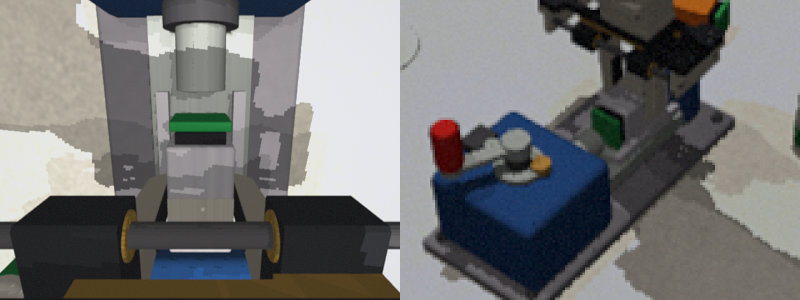

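Centred between the rails and not yet touching (about 0.8 mm up). Set it down, then open.

apply_moves(plan=[0,0,0.0005,0,0,0,0.001,0,0,0,0.001,0,0,0,0.001,0])

```text
time_s: 7.52
position: [526.2, -2.8, 49.3]
tool_rot: [0.667, 0.745, -0.0, 0.002]
force: [0.3, 0.3, -1.2]
opening: 0.428
```

apply_moves(plan=[0,0,0,0,0,0,0,0,0,0,0,0,0,0,0,0,0,0,0,0,0,0,0,0], gripper=0.065)

```text
time_s: 8.02
position: [526.3, -2.8, 49.4]
tool_rot: [0.667, 0.745, -0.0, 0.002]
force: [-0.6, 0.4, -0.4]
opening: 0.699
```

```bash
python3 v.py 8
```

```text
8.1167 [526.22  -2.86  49.32] 96.37 [-1.3 -0.   0.3] 64.8
along -62.41023015779647 across -522.5266692621535
```

View pics/w8.png

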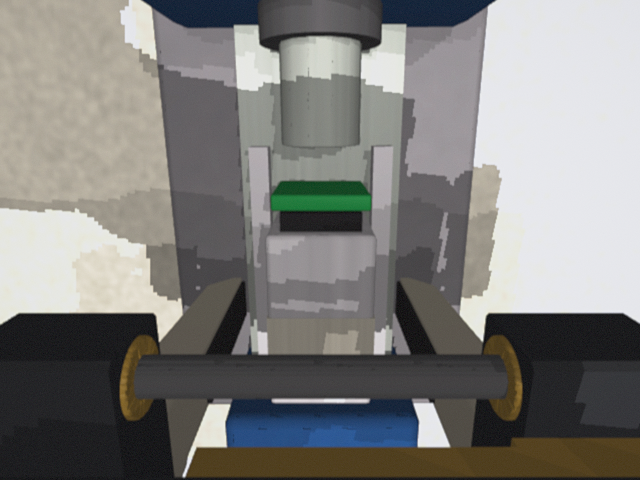

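The case lies in the nest, lid to the ram, fingers clear of it. Lift straight up and then view the crank.

apply_moves(plan=[0,0,-0.03,0,0,0,-0.07,0,0,0,-0.11,0,0,0,-0.15,0,0.02,0,-0.185,0,0.05,0,-0.215,0,0.08,0,-0.23,0,0.1,0,-0.235,0,0.1,0,-0.235,0,0.1,0,-0.235,0,0.1,0,-0.235,0])

```text
time_s: 9.03
position: [514.2, 96.3, 283.6]
tool_rot: [0.667, 0.745, -0.001, 0.002]
force: [0.4, -0.6, -0.4]
opening: 0.698
```

```bash
python3 v.py 9; python3 - <<'E'
from h import *
import pickle
w=robot.read_camera("wrist");s=robot.read_camera("side");c=robot.read_camera("scene");pickle.dump((w,s,c),open("p9.pkl","wb"))
for k in (w,s,c): print(blob(k,'r',40)[0])
E
```

```text
9.1333 [514.29  95.76 283.33] 96.27 [-0.2 -0.2  0.3] 65.3
along 36.92507626949337 across -521.8334317418198
[([367.3, 23.9], [345, 0, 46, 54, 1898])]
[([232.3, 276.6], [228, 273, 10, 8, 67])]
[([383.3, 328.7], [378, 323, 11, 12, 92])]
```

View pics/w9.png

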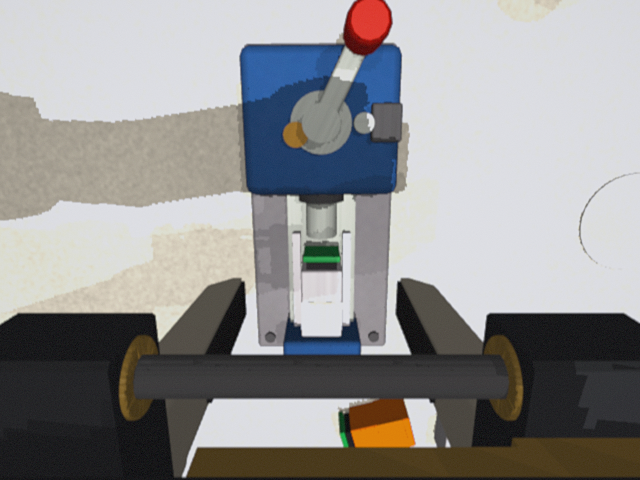

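View pics/v9.png

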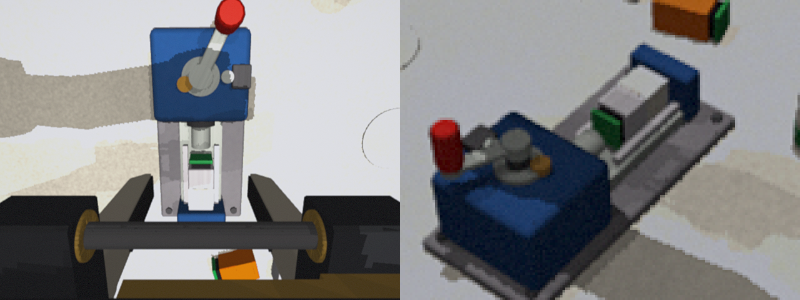

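```bash
python3 - <<'E'
from h import *
import pickle
w,s,c=pickle.load(open("p9.pkl","rb"))
u=np.array([-.1132,.9936]);n=np.array([-.9936,-.1132])
def sh(nm,k,uv,z):
    p=cast(k,uv,z);print(nm,p.round(1),"along %.1f across %.1f"%(p[:2]@u,p[:2]@n))
for z in(101,106,110): sh("disc",w,(321,122.5),z)
for q in((243,45),(399,45),(394,194),(248,194)): sh("head",w,q,100)
sh("knob",w,(367.3,24),161)
sh("knob side",s,(233,284),161)
# full knob in side/scene incl. body darker red
for nm,k in(("side",s),("scene",c),("wrist",w)):
    h=cv2.cvtColor(k["pixels"],cv2.COLOR_BGR2HSV);m=((h[...,0]<6)|(h[...,0]>174))&(h[...,1]>140)&(h[...,2]>40)
    N,l,S,ce=cv2.connectedComponentsWithStats(m.astype(np.uint8))
    for i in range(1,N):
        if S[i][4]>60: print(nm,S[i],ce[i].round(1)); sh(" mid",k,ce[i],159)
E
```

```text
disc [506.5 167.2 101. ] along 108.7 across -522.2
disc [506.5 167.2 106. ] along 108.7 across -522.2
disc [506.5 167.2 110. ] along 108.8 across -522.2
head [440.  218.3 100. ] along 167.1 across -461.8
head [560.4 231.5 100. ] along 166.6 across -583.1
head [574.7 115.5 100. ] along 49.7 across -584.1
head [451.1 102.  100. ] along 50.3 across -459.8
knob [529.1 230.2 161. ] along 168.9 across -551.7
knob side [527.1 234.6 161. ] along 173.4 across -550.3
side [227 273  13  21 212] [233.5 283. ]
 mid [530.6 230.5 159. ] along 169.0 across -553.3
scene [377 323  12  17 156] [382.4 331. ]
 mid [527.7 228.6 159. ] along 167.4 across -550.2
wrist [ 344    0   47   54 2019] [366.4  24.7]
 mid [528.7 230.2 159. ] along 168.9 across -551.4
```

Estimates agree: axis (506.5,167.2), knob about (528.5,228.5), radius 66 (65 given). Next, move closer for one precise look at the knob.

apply_moves(plan=[0.02,0.008,0.01,0,0.045,0.018,0.03,0,0.065,0.026,0.05,0,0.07,0.029,0.06,0,0.07,0.029,0.06,0,0.07,0.029,0.06,0], gripper=0.055)

```text
time_s: 9.78
position: [535.4, 167.7, 222.8]
tool_rot: [0.667, 0.745, -0.002, 0.002]
force: [-1.1, 0.4, 0.4]
opening: 0.591
```

```bash
python3 v.py 10; python3 - <<'E'
from h import *
w=robot.read_camera("wrist")
u=np.array([-.1132,.9936]);n=np.array([-.9936,-.1132])
h=cv2.cvtColor(w["pixels"],cv2.COLOR_BGR2HSV);m=(((h[...,0]<6)|(h[...,0]>174))&(h[...,1]>140)&(h[...,2]>40)).astype(np.uint8)*255
cs=max(cv2.findContours(m,0,1)[0],key=cv2.contourArea);print(cv2.boundingRect(cs))
M=cv2.moments(cs);print("cent159",cast(w,(M['m10']/M['m00'],M['m01']/M['m00']),160))
print(robot.read_state()['joints'].round(2))
s=robot.read_camera("side")
for z in (120,130,140,150,160): print(z,proj(s,(506.5,167.2,z)).round(1),proj(w,(506.5,167.2,z)).round(1))
E
```

```text
9.8833 [535.95 167.24 224.06] 96.19 [ 0.2 -0.3 -0.1] 54.8
along 105.50287131237992 across -551.45569813485
(292, 116, 54, 55)
cent159 [528.02596483 228.08985424 160.        ]
[-0.34  0.4  -0.1   1.97  0.06  0.78 -0.36]
120 [262.9 285.7] [277.4 228.3]
130 [262.5 282.7] [275.8 232.1]
140 [262.1 279.7] [274.2 236.2]
150 [261.8 276.6] [272.4 240.6]
160 [261.4 273.6] [270.5 245.4]
```

View pics/w10.png

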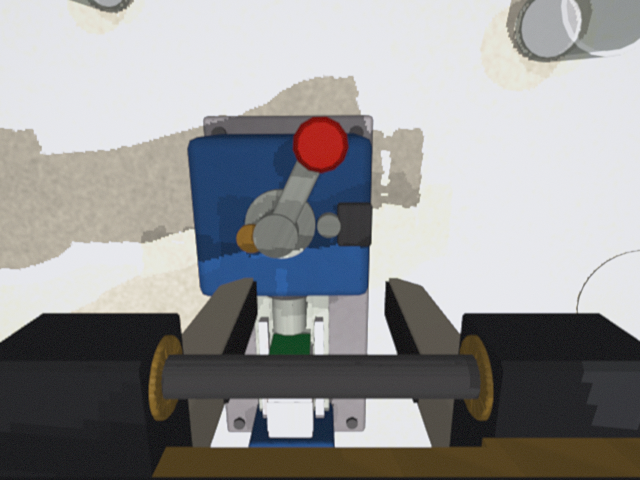

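apply_moves(plan=[0.02,0,0,0,0.045,-0.001,0.005,0,0.0614,-0.0011,0.015,0,0.0614,-0.0011,0.03,0,0.0614,-0.0011,0.045,0,0.0614,-0.0011,0.06,0,0.0614,-0.0011,0.072,0,0.0614,-0.0011,0.08,0,0.0614,-0.0011,0.081,0,0.0614,-0.0011,0.081,0])

```text
time_s: 10.82
position: [528.8, 227.8, 143.5]
tool_rot: [0.668, 0.744, -0.0, 0.002]
force: [-0.2, -0.4, 0.2]
opening: 0.593
```

```bash
python3 v.py 11
```

```text
10.9167 [529.16 228.15 144.08] 96.16 [ 0.1 -0.1  0.4] 54.6
along 166.7935827884345 across -551.5962842949132
```

View pics/v11.png

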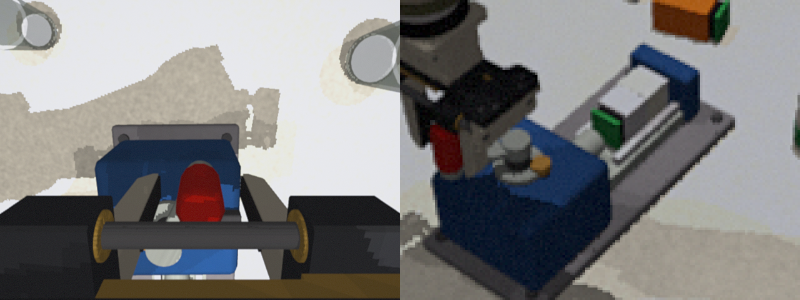

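apply_moves(plan=[0,0,0,0,0,0,0,0,0,0,0,0,0,0,0,0,0,0,0,0,0,0,0,0,0,0,0,0,0,0,0,0,0,0,0,0,0,0,0,0], gripper=0.0)

```text
time_s: 11.75
position: [529.2, 228.2, 144.2]
tool_rot: [0.668, 0.744, 0.001, 0.003]
force: [-1.9, -0.6, 4.1]
opening: 0.295
```

```bash
cat > k.py <<'E'
# usage: k.py cmd_angle_start step_deg n  -> prints rows (m) from measured pose; reports state
from h import *
import sys
from scipy.spatial.transform import Rotation as Ro
A=np.array([506.5,167.2]);r=65.
st=robot.read_state();p=st['position'];R=Ro.from_quat(st['tool_rot']).as_matrix()
d=p[:2]-A;th=np.degrees(np.arctan2(d[1],d[0]));F=st['force'];rad=d/np.linalg.norm(d);tcw=np.array([rad[1],-rad[0]])
print("t %.2f th %.1f r %.1f z %.1f open %.1f | resist(+) %.1f radial %.1f Fz %.1f"%(st['time_s'],th,np.linalg.norm(d),p[2],st['opening']*93,-F[:2]@tcw,F[:2]@rad,F[2]),p.round(1),"yaw %.2f"%np.degrees(2*np.arctan2(st['tool_rot'][1],st['tool_rot'][0])))
if len(sys.argv)>3:
    a0,s,n=float(sys.argv[1]),float(sys.argv[2]),int(sys.argv[3]);o=[]
    for i in range(1,n+1):
        a=np.radians(a0-s*i);X=np.array([A[0]+r*np.cos(a),A[1]+r*np.sin(a),p[2]])
        v=R.T@(X-p)/1000;o+=["%.4f"%v[0],"%.4f"%v[1],"0","0"]
    print(", ".join(o))
E
python3 k.py 70.6 5 12
```

```text
t 11.75 th 69.6 r 65.1 z 144.2 open 27.4 | resist(+) 1.6 radial -1.2 Fz 4.1 [529.2 228.2 144.2] yaw 96.16
-0.0023, 0.0039, 0, 0, -0.0053, 0.0087, 0, 0, -0.0088, 0.0131, 0, 0, -0.0127, 0.0173, 0, 0, -0.0169, 0.0211, 0, 0, -0.0215, 0.0245, 0, 0, -0.0263, 0.0275, 0, 0, -0.0313, 0.0300, 0, 0, -0.0366, 0.0321, 0, 0, -0.0420, 0.0338, 0, 0, -0.0476, 0.0350, 0, 0, -0.0532, 0.0357, 0, 0
```

Gripped (27.4 mm). Begin cranking at 5° per row (6 s per turn).

apply_moves(plan=[-0.001,0.002,0,0,-0.003,0.006,0,0,-0.006,0.01,0,0,-0.01,0.0145,0,0,-0.014,0.0185,0,0,-0.0185,0.0225,0,0,-0.023,0.0255,0,0,-0.028,0.0285,0,0,-0.0335,0.031,0,0,-0.039,0.033,0,0,-0.0445,0.0345,0,0,-0.05,0.0355,0,0])

```text
time_s: 12.75
position: [570.2, 181.8, 144.3]
tool_rot: [0.668, 0.744, 0.001, 0.003]
force: [-2.9, 3.3, -0.8]
opening: 0.296
```

```bash
python3 k.py 12 5 12
```

```text
t 12.75 th 12.9 r 65.3 z 144.3 open 27.6 | resist(+) 3.9 radial -2.1 Fz -0.8 [570.2 181.8 144.3] yaw 96.16
-0.0068, 0.0001, 0, 0, -0.0124, -0.0000, 0, 0, -0.0181, -0.0007, 0, 0, -0.0236, -0.0018, 0, 0, -0.0290, -0.0035, 0, 0, -0.0343, -0.0055, 0, 0, -0.0394, -0.0081, 0, 0, -0.0442, -0.0111, 0, 0, -0.0488, -0.0145, 0, 0, -0.0530, -0.0182, 0, 0, -0.0569, -0.0223, 0, 0, -0.0604, -0.0268, 0, 0
```

apply_moves(plan=[-0.006,0,0,0,-0.012,0,0,0,-0.0175,-0.0005,0,0,-0.023,-0.002,0,0,-0.0285,-0.0035,0,0,-0.034,-0.0055,0,0,-0.039,-0.008,0,0,-0.044,-0.011,0,0,-0.0485,-0.0145,0,0,-0.053,-0.018,0,0,-0.057,-0.0225,0,0,-0.0605,-0.027,0,0])

```text
time_s: 13.75
position: [549.7, 118.2, 144.4]
tool_rot: [0.668, 0.744, 0.001, 0.003]
force: [2.2, 4.0, -4.9]
opening: 0.291
```

```bash
python3 k.py -48 5 12
```

```text
t 13.75 th -48.6 r 65.3 z 144.4 open 27.0 | resist(+) 4.3 radial -1.5 Fz -4.9 [549.7 118.2 144.4] yaw 96.15
-0.0025, -0.0043, 0, 0, -0.0052, -0.0093, 0, 0, -0.0074, -0.0145, 0, 0, -0.0092, -0.0199, 0, 0, -0.0105, -0.0254, 0, 0, -0.0113, -0.0311, 0, 0, -0.0117, -0.0367, 0, 0, -0.0115, -0.0424, 0, 0, -0.0108, -0.0480, 0, 0, -0.0097, -0.0536, 0, 0, -0.0081, -0.0590, 0, 0, -0.0060, -0.0643, 0, 0
```

apply_moves(plan=[-0.003,-0.005,0,0,-0.005,-0.01,0,0,-0.0075,-0.015,0,0,-0.009,-0.02,0,0,-0.0105,-0.0255,0,0,-0.0115,-0.031,0,0,-0.0115,-0.0365,0,0,-0.0115,-0.0425,0,0,-0.011,-0.048,0,0,-0.0095,-0.0535,0,0,-0.008,-0.059,0,0,-0.006,-0.0645,0,0])

```text
time_s: 14.75
position: [486.2, 105.4, 144.4]
tool_rot: [0.668, 0.744, 0.001, 0.003]
force: [5.2, 2.4, -4.3]
opening: 0.291
```

```bash
python3 k.py -108 5 12
```

```text
t 14.75 th -108.2 r 65.1 z 144.4 open 27.1 | resist(+) 4.2 radial -3.9 Fz -4.3 [486.2 105.4 144.4] yaw 96.14
0.0025, -0.0049, 0, 0, 0.0055, -0.0097, 0, 0, 0.0089, -0.0143, 0, 0, 0.0127, -0.0185, 0, 0, 0.0168, -0.0224, 0, 0, 0.0212, -0.0259, 0, 0, 0.0260, -0.0290, 0, 0, 0.0309, -0.0317, 0, 0, 0.0362, -0.0340, 0, 0, 0.0415, -0.0357, 0, 0, 0.0471, -0.0371, 0, 0, 0.0527, -0.0379, 0, 0
```

apply_moves(plan=[0.0025,-0.005,0,0,0.0055,-0.01,0,0,0.009,-0.0145,0,0,0.0125,-0.0185,0,0,0.017,-0.0225,0,0,0.021,-0.026,0,0,0.026,-0.029,0,0,0.031,-0.0315,0,0,0.036,-0.034,0,0,0.0415,-0.0355,0,0,0.047,-0.037,0,0,0.0525,-0.038,0,0])

```text
time_s: 15.75
position: [443.4, 152.0, 144.2]
tool_rot: [0.669, 0.743, 0.001, 0.004]
force: [7.0, -3.4, -2.4]
opening: 0.295
```

```bash
python3 k.py -168 5 12; python3 v.py 12
```

```text
t 15.75 th -166.5 r 64.9 z 144.2 open 27.4 | resist(+) 4.9 radial -6.0 Fz -2.4 [443.4 152.  144.2] yaw 96.02
0.0074, -0.0006, 0, 0, 0.0130, -0.0005, 0, 0, 0.0187, 0.0002, 0, 0, 0.0242, 0.0013, 0, 0, 0.0297, 0.0029, 0, 0, 0.0349, 0.0050, 0, 0, 0.0400, 0.0075, 0, 0, 0.0448, 0.0105, 0, 0, 0.0494, 0.0139, 0, 0, 0.0537, 0.0176, 0, 0, 0.0576, 0.0217, 0, 0, 0.0611, 0.0262, 0, 0
15.85 [443.14 153.16 144.23] 96.12 [ 5.7 -1.  -1.9] 27.5
along 102.01131862648788 across -457.64278647354723
```

View pics/v12.png

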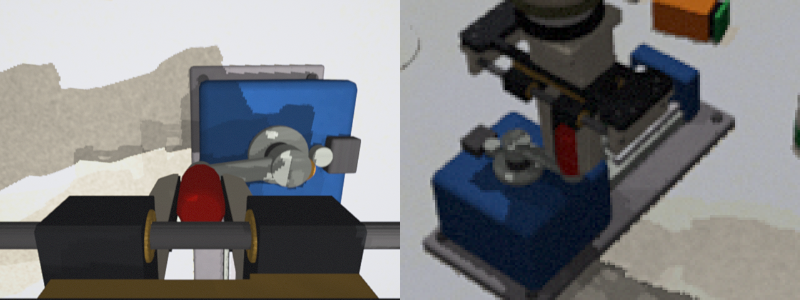

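Lobe is just past the roller (v12, 320,155), grip holds. Continue.

```bash
sed -i 's/506.5,167.2/507.0,167.1/' k.py; python3 k.py -168 5 12
```

```text
t 15.85 th -167.7 r 65.4 z 144.2 open 27.5 | resist(+) 2.2 radial -5.3 Fz -1.9 [443.1 153.2 144.2] yaw 96.12
0.0061, -0.0000, 0, 0, 0.0117, 0.0001, 0, 0, 0.0174, 0.0008, 0, 0, 0.0229, 0.0019, 0, 0, 0.0283, 0.0036, 0, 0, 0.0336, 0.0057, 0, 0, 0.0387, 0.0082, 0, 0, 0.0435, 0.0112, 0, 0, 0.0481, 0.0146, 0, 0, 0.0523, 0.0183, 0, 0, 0.0562, 0.0224, 0, 0, 0.0597, 0.0269, 0, 0
```

apply_moves(plan=[0.006,0,0,0,0.0115,0,0,0,0.0175,0.001,0,0,0.023,0.002,0,0,0.0285,0.0035,0,0,0.0335,0.0055,0,0,0.0385,0.008,0,0,0.0435,0.011,0,0,0.048,0.0145,0,0,0.0525,0.0185,0,0,0.056,0.0225,0,0,0.0595,0.027,0,0])

```text
time_s: 16.85
position: [462.6, 214.9, 144.1]
tool_rot: [0.668, 0.744, 0.0, 0.003]
force: [-3.0, -3.4, 2.7]
opening: 0.293
```

```bash
python3 k.py 132 5 12
```

```text
t 16.85 th 132.8 r 65.2 z 144.1 open 27.2 | resist(+) 4.5 radial -0.5 Fz 2.7 [462.6 214.9 144.1] yaw 96.13
0.0035, 0.0056, 0, 0, 0.0062, 0.0106, 0, 0, 0.0084, 0.0158, 0, 0, 0.0102, 0.0212, 0, 0, 0.0115, 0.0267, 0, 0, 0.0124, 0.0323, 0, 0, 0.0127, 0.0380, 0, 0, 0.0125, 0.0437, 0, 0, 0.0119, 0.0493, 0, 0, 0.0107, 0.0549, 0, 0, 0.0091, 0.0603, 0, 0, 0.0070, 0.0656, 0, 0
```

apply_moves(plan=[0.003,0.0055,0,0,0.006,0.0105,0,0,0.0085,0.016,0,0,0.01,0.021,0,0,0.0115,0.0265,0,0,0.0125,0.0325,0,0,0.0125,0.038,0,0,0.0125,0.0435,0,0,0.012,0.0495,0,0,0.0105,0.055,0,0,0.009,0.0605,0,0,0.007,0.0655,0,0])

```text
time_s: 17.85
position: [527.4, 228.8, 144.3]
tool_rot: [0.668, 0.744, 0.0, 0.003]
force: [-5.1, -0.2, 2.0]
opening: 0.294
```

```bash
python3 k.py 72 5 12
```

```text
t 17.85 th 71.7 r 65.0 z 144.3 open 27.3 | resist(+) 4.8 radial -1.8 Fz 2.0 [527.4 228.8 144.3] yaw 96.13
-0.0024, 0.0048, 0, 0, -0.0054, 0.0096, 0, 0, -0.0088, 0.0142, 0, 0, -0.0126, 0.0184, 0, 0, -0.0167, 0.0223, 0, 0, -0.0211, 0.0258, 0, 0, -0.0259, 0.0289, 0, 0, -0.0309, 0.0316, 0, 0, -0.0361, 0.0339, 0, 0, -0.0414, 0.0357, 0, 0, -0.0470, 0.0370, 0, 0, -0.0526, 0.0378, 0, 0
```

apply_moves(plan=[-0.0025,0.005,0,0,-0.0055,0.0095,0,0,-0.009,0.014,0,0,-0.0125,0.0185,0,0,-0.0165,0.0225,0,0,-0.021,0.026,0,0,-0.026,0.029,0,0,-0.031,0.0315,0,0,-0.036,0.034,0,0,-0.0415,0.0355,0,0,-0.047,0.037,0,0,-0.0525,0.038,0,0])

```text
time_s: 18.85
position: [570.3, 181.5, 144.3]
tool_rot: [0.668, 0.744, 0.0, 0.002]
force: [-7.3, 3.1, 0.1]
opening: 0.295
```

```bash
python3 k.py 12 5 12
```

```text
t 18.85 th 12.8 r 65.0 z 144.3 open 27.4 | resist(+) 4.7 radial -6.5 Fz 0.1 [570.3 181.5 144.3] yaw 96.19
-0.0066, 0.0005, 0, 0, -0.0123, 0.0003, 0, 0, -0.0179, -0.0003, 0, 0, -0.0234, -0.0015, 0, 0, -0.0289, -0.0031, 0, 0, -0.0341, -0.0052, 0, 0, -0.0392, -0.0078, 0, 0, -0.0440, -0.0107, 0, 0, -0.0486, -0.0141, 0, 0, -0.0528, -0.0179, 0, 0, -0.0567, -0.0220, 0, 0, -0.0602, -0.0265, 0, 0
```

apply_moves(plan=[-0.0065,0,0,0,-0.012,0,0,0,-0.018,-0.0005,0,0,-0.0235,-0.002,0,0,-0.029,-0.0035,0,0,-0.034,-0.0055,0,0,-0.039,-0.008,0,0,-0.044,-0.011,0,0,-0.0485,-0.0145,0,0,-0.053,-0.018,0,0,-0.0565,-0.0225,0,0,-0.06,-0.027,0,0])

```text
time_s: 19.85
position: [551.9, 120.3, 144.5]
tool_rot: [0.668, 0.744, 0.002, 0.003]
force: [2.4, 4.3, -4.9]
opening: 0.294
```

```bash
python3 k.py -48 5 12; python3 v.py 13
```

```text
t 19.85 th -46.2 r 64.9 z 144.5 open 27.3 | resist(+) 4.7 radial -1.5 Fz -4.9 [551.9 120.3 144.5] yaw 96.23
-0.0044, -0.0063, 0, 0, -0.0071, -0.0113, 0, 0, -0.0093, -0.0165, 0, 0, -0.0111, -0.0219, 0, 0, -0.0124, -0.0274, 0, 0, -0.0132, -0.0330, 0, 0, -0.0136, -0.0387, 0, 0, -0.0134, -0.0443, 0, 0, -0.0127, -0.0500, 0, 0, -0.0116, -0.0555, 0, 0, -0.0099, -0.0610, 0, 0, -0.0078, -0.0662, 0, 0
19.95 [550.62 119.03 144.42] 96.17 [ 0.2  3.1 -4.1] 27.5
along 55.93487057863787 across -560.5746008406574
```

View pics/v13.png

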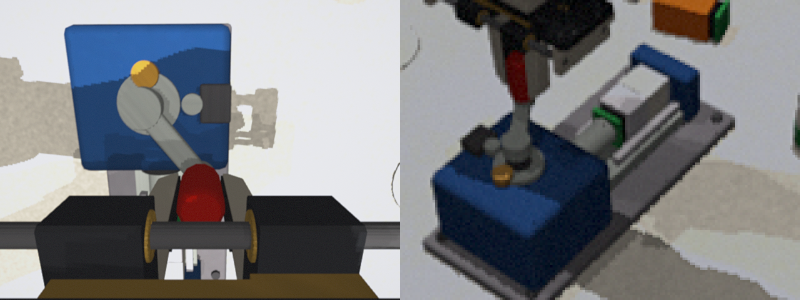

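The ram has met the lid, and the lobe is about 90° before the roller for its second pass. Continue.

```bash
python3 k.py -48 5 12
```

```text
t 19.95 th -47.8 r 64.9 z 144.4 open 27.5 | resist(+) 2.2 radial -2.2 Fz -4.1 [550.6 119.  144.4] yaw 96.17
-0.0033, -0.0049, 0, 0, -0.0060, -0.0099, 0, 0, -0.0083, -0.0151, 0, 0, -0.0101, -0.0205, 0, 0, -0.0114, -0.0260, 0, 0, -0.0122, -0.0316, 0, 0, -0.0125, -0.0373, 0, 0, -0.0123, -0.0429, 0, 0, -0.0117, -0.0486, 0, 0, -0.0105, -0.0541, 0, 0, -0.0089, -0.0595, 0, 0, -0.0068, -0.0648, 0, 0
```

apply_moves(plan=[-0.003,-0.005,0,0,-0.006,-0.01,0,0,-0.008,-0.015,0,0,-0.01,-0.0205,0,0,-0.0115,-0.026,0,0,-0.012,-0.0315,0,0,-0.0125,-0.0375,0,0,-0.0125,-0.043,0,0,-0.0115,-0.0485,0,0,-0.0105,-0.054,0,0,-0.009,-0.0595,0,0,-0.007,-0.065,0,0])

```text
time_s: 20.95
position: [487.9, 104.8, 144.4]
tool_rot: [0.668, 0.744, 0.002, 0.004]
force: [5.2, 4.0, -7.5]
opening: 0.295
```

```bash
python3 k.py -108 5 12
```

```text
t 20.95 th -107.0 r 65.1 z 144.4 open 27.4 | resist(+) 3.8 radial -5.4 Fz -7.5 [487.9 104.8 144.4] yaw 96.14
0.0031, -0.0060, 0, 0, 0.0061, -0.0108, 0, 0, 0.0095, -0.0154, 0, 0, 0.0132, -0.0196, 0, 0, 0.0174, -0.0235, 0, 0, 0.0218, -0.0270, 0, 0, 0.0265, -0.0302, 0, 0, 0.0315, -0.0329, 0, 0, 0.0367, -0.0351, 0, 0, 0.0421, -0.0369, 0, 0, 0.0476, -0.0382, 0, 0, 0.0532, -0.0390, 0, 0
```

apply_moves(plan=[0.003,-0.0055,0,0,0.006,-0.0105,0,0,0.0095,-0.015,0,0,0.013,-0.0195,0,0,0.0175,-0.0235,0,0,0.022,-0.027,0,0,0.0265,-0.03,0,0,0.0315,-0.0325,0,0,0.0365,-0.035,0,0,0.042,-0.0365,0,0,0.0475,-0.038,0,0,0.053,-0.0385,0,0])

```text
time_s: 21.95
position: [443.9, 150.6, 144.2]
tool_rot: [0.669, 0.743, 0.001, 0.004]
force: [0.7, -5.2, 2.3]
opening: 0.293
```

```bash
python3 k.py -168 5 12
```

```text
t 21.95 th -165.4 r 65.3 z 144.2 open 27.2 | resist(+) 5.2 radial 0.7 Fz 2.3 [443.9 150.6 144.2] yaw 95.97
0.0087, -0.0005, 0, 0, 0.0143, -0.0003, 0, 0, 0.0200, 0.0003, 0, 0, 0.0255, 0.0014, 0, 0, 0.0310, 0.0030, 0, 0, 0.0362, 0.0051, 0, 0, 0.0413, 0.0077, 0, 0, 0.0462, 0.0106, 0, 0, 0.0507, 0.0140, 0, 0, 0.0550, 0.0177, 0, 0, 0.0589, 0.0218, 0, 0, 0.0624, 0.0263, 0, 0
```

apply_moves(plan=[0.007,0,0,0,0.013,0,0,0,0.019,0.0005,0,0,0.025,0.0015,0,0,0.0305,0.003,0,0,0.036,0.005,0,0,0.041,0.0075,0,0,0.046,0.0105,0,0,0.0505,0.014,0,0,0.055,0.0175,0,0,0.059,0.022,0,0,0.0625,0.0265,0,0])

```text
time_s: 22.95
position: [463.8, 216.1, 144.1]
tool_rot: [0.669, 0.743, 0.001, 0.004]
force: [-3.1, -4.8, 5.5]
opening: 0.291
```

```bash
python3 k.py 132 4 12
```

```text
t 22.95 th 131.4 r 65.3 z 144.1 open 27.1 | resist(+) 5.5 radial -1.5 Fz 5.5 [463.8 216.1 144.1] yaw 95.99
0.0019, 0.0034, 0, 0, 0.0042, 0.0073, 0, 0, 0.0061, 0.0114, 0, 0, 0.0078, 0.0156, 0, 0, 0.0092, 0.0199, 0, 0, 0.0103, 0.0243, 0, 0, 0.0111, 0.0288, 0, 0, 0.0116, 0.0333, 0, 0, 0.0118, 0.0378, 0, 0, 0.0116, 0.0424, 0, 0, 0.0111, 0.0469, 0, 0, 0.0104, 0.0513, 0, 0
```

apply_moves(plan=[0.002,0.0035,0,0,0.004,0.0075,0,0,0.006,0.0115,0,0,0.008,0.0155,0,0,0.009,0.02,0,0,0.0105,0.0245,0,0,0.011,0.029,0,0,0.0115,0.0335,0,0])

```text
time_s: 23.62
position: [496.2, 231.3, 144.2]
tool_rot: [0.669, 0.743, 0.001, 0.004]
force: [-3.9, -2.0, 3.6]
opening: 0.295
```

```bash
python3 k.py 100 4 8
```

```text
t 23.62 th 99.5 r 65.1 z 144.2 open 27.5 | resist(+) 4.2 radial -1.3 Fz 3.6 [496.2 231.3 144.2] yaw 96.00
-0.0000, 0.0040, 0, 0, -0.0002, 0.0085, 0, 0, -0.0007, 0.0131, 0, 0, -0.0014, 0.0175, 0, 0, -0.0025, 0.0219, 0, 0, -0.0039, 0.0262, 0, 0, -0.0056, 0.0304, 0, 0, -0.0076, 0.0345, 0, 0
```

Now shorter calls at 4° per row, watching the resistance.

apply_moves(plan=[0,0.004,0,0,0,0.0085,0,0,-0.0005,0.013,0,0,-0.0015,0.0175,0,0,-0.0025,0.022,0,0])

```text
time_s: 24.03
position: [518.6, 231.1, 144.2]
tool_rot: [0.669, 0.743, 0.001, 0.004]
force: [-4.4, -1.7, 2.3]
opening: 0.293
```

```bash
python3 k.py 80 3 4
```

```text
t 24.03 th 79.7 r 65.1 z 144.2 open 27.2 | resist(+) 4.0 radial -2.5 Fz 2.3 [518.6 231.1 144.2] yaw 96.00
-0.0010, 0.0029, 0, 0, -0.0022, 0.0061, 0, 0, -0.0036, 0.0092, 0, 0, -0.0051, 0.0123, 0, 0
```

apply_moves(plan=[-0.001,0.003,0,0,-0.002,0.006,0,0,-0.0035,0.009,0,0,-0.005,0.0125,0,0])

```text
time_s: 24.37
position: [531.6, 227.3, 144.2]
tool_rot: [0.669, 0.743, 0.0, 0.004]
force: [-4.6, -1.9, 1.6]
opening: 0.294
```

```bash
python3 k.py 68 3 4
```

```text
t 24.37 th 67.8 r 65.0 z 144.2 open 27.4 | resist(+) 3.5 radial -3.5 Fz 1.6 [531.6 227.3 144.2] yaw 96.01
-0.0016, 0.0027, 0, 0, -0.0034, 0.0056, 0, 0, -0.0054, 0.0083, 0, 0, -0.0075, 0.0110, 0, 0
```

apply_moves(plan=[-0.0015,0.0025,0,0,-0.0035,0.0055,0,0,-0.0055,0.0085,0,0,-0.0075,0.011,0,0])

```text
time_s: 24.7
position: [543.5, 220.9, 144.3]
tool_rot: [0.669, 0.743, 0.0, 0.004]
force: [-4.3, -1.7, 1.2]
opening: 0.293
```

```bash
python3 k.py 56 3 4
```

```text
t 24.70 th 55.8 r 65.0 z 144.3 open 27.3 | resist(+) 2.7 radial -3.8 Fz 1.2 [543.5 220.9 144.3] yaw 96.01
-0.0021, 0.0024, 0, 0, -0.0045, 0.0048, 0, 0, -0.0070, 0.0071, 0, 0, -0.0096, 0.0093, 0, 0
```

apply_moves(plan=[-0.002,0.0025,0,0,-0.0045,0.005,0,0,-0.007,0.007,0,0,-0.0095,0.0095,0,0])

```text
time_s: 25.03
position: [553.8, 212.2, 144.2]
tool_rot: [0.669, 0.743, 0.0, 0.004]
force: [-6.8, 0.1, 1.5]
opening: 0.293
```

```bash
python3 k.py 44 3 4
```

```text
t 25.03 th 43.9 r 65.0 z 144.2 open 27.2 | resist(+) 4.8 radial -4.9 Fz 1.5 [553.8 212.2 144.2] yaw 96.02
-0.0027, 0.0020, 0, 0, -0.0055, 0.0038, 0, 0, -0.0084, 0.0056, 0, 0, -0.0115, 0.0071, 0, 0
```

apply_moves(plan=[-0.0025,0.002,0,0,-0.0055,0.004,0,0])

```text
time_s: 25.2
position: [557.5, 207.9, 144.2]
tool_rot: [0.669, 0.744, -0.0, 0.003]
force: [-10.0, 4.2, 3.9]
opening: 0.296
```

```bash
python3 k.py 38 3 3
```

```text
t 25.20 th 38.9 r 65.0 z 144.2 open 27.5 | resist(+) 9.6 radial -5.1 Fz 3.9 [557.5 207.9 144.2] yaw 96.07
-0.0038, 0.0023, 0, 0, -0.0068, 0.0039, 0, 0, -0.0099, 0.0053, 0, 0
```

It is against the stop now: resistance rises about 1 N per degree. Pull on to about 34° (about 15 N).

apply_moves(plan=[-0.003,0.002,0,0,-0.005,0.003,0,0,-0.005,0.003,0,0])

```text
time_s: 25.45
position: [559.6, 205.3, 144.2]
tool_rot: [0.668, 0.744, -0.0, 0.001]
force: [-11.3, 5.9, 3.6]
opening: 0.295
```

```bash
python3 k.py 34 1 2
```

```text
t 25.45 th 36.0 r 65.0 z 144.2 open 27.5 | resist(+) 11.4 radial -5.7 Fz 3.6 [559.6 205.3 144.2] yaw 96.16
-0.0030, 0.0016, 0, 0, -0.0040, 0.0021, 0, 0
```

apply_moves(plan=[-0.002,0.001,0,0,-0.004,0.002,0,0,-0.0055,0.003,0,0,-0.0055,0.003,0,0])

```text
time_s: 25.78
position: [561.1, 203.1, 144.1]
tool_rot: [0.667, 0.745, -0.0, -0.001]
force: [-11.9, 8.7, 4.5]
opening: 0.296
```

```bash
python3 k.py 34 1 2
```

```text
t 25.78 th 33.7 r 65.0 z 144.1 open 27.5 | resist(+) 13.9 radial -5.1 Fz 4.5 [561.1 203.1 144.1] yaw 96.31
-0.0007, 0.0003, 0, 0, -0.0017, 0.0008, 0, 0
```

apply_moves(plan=[-0.0045,0.0025,0,0,-0.005,0.0025,0,0,-0.005,0.0025,0,0,-0.005,0.0025,0,0])

```text
time_s: 26.12
position: [561.7, 202.1, 144.1]
tool_rot: [0.666, 0.746, 0.0, -0.003]
force: [-13.5, 9.5, 4.3]
opening: 0.294
```

```bash
python3 k.py 32 1 2; python3 v.py 14
```

```text
t 26.12 th 32.6 r 65.0 z 144.1 open 27.4 | resist(+) 15.3 radial -6.3 Fz 4.3 [561.7 202.1 144.1] yaw 96.50
-0.0016, 0.0008, 0, 0, -0.0027, 0.0013, 0, 0
26.2167 [561.76 202.16 144.1 ] 96.5 [-12.8   9.4   4.6] 27.5
along 137.2781290248813 across -581.045211606354
```

View pics/v14.png

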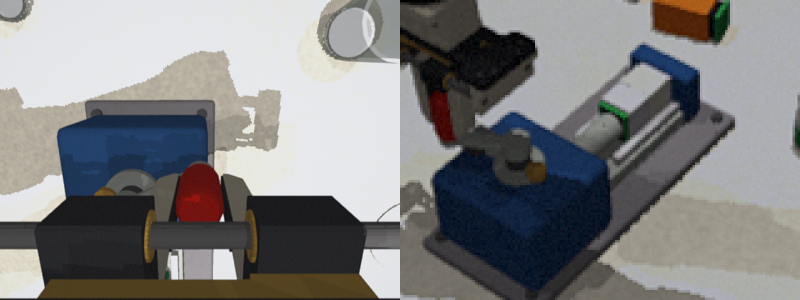

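Snug: 15.3 N, slope 1.08 N/deg as the coupling should show; the lid has gone in. Ease back gently, then open.

apply_moves(plan=[0.001,-0.001,0,0,0.003,-0.002,0,0,0.005,-0.003,0,0,0.0065,-0.0035,0,0,0.0065,-0.0035,0,0])

```text
time_s: 26.63
position: [556.3, 209.5, 144.1]
tool_rot: [0.665, 0.747, -0.0, -0.004]
force: [-7.9, 1.8, 3.7]
opening: 0.295
```

apply_moves(plan=[0,0,0,0,0,0,0,0,0,0,0,0,0,0,0,0,0,0,0,0,0,0,0,0,0,0,0,0,0,0,0,0], gripper=0.055)

```text
time_s: 27.3
position: [556.6, 209.5, 144.2]
tool_rot: [0.665, 0.747, 0.0, -0.004]
force: [-0.3, 0.1, 0.0]
opening: 0.591
```

```bash
python3 k.py; python3 v.py 15
```

```text
t 27.30 th 40.5 r 65.2 z 144.2 open 55.0 | resist(+) 0.2 radial -0.2 Fz 0.0 [556.6 209.5 144.2] yaw 96.60
27.4 [556.41 209.48 144.15] 96.6 [ 1.1 -0.1  0.5] 54.9
along 145.15719869608972 across -576.5641655918309
```

View pics/v15.png

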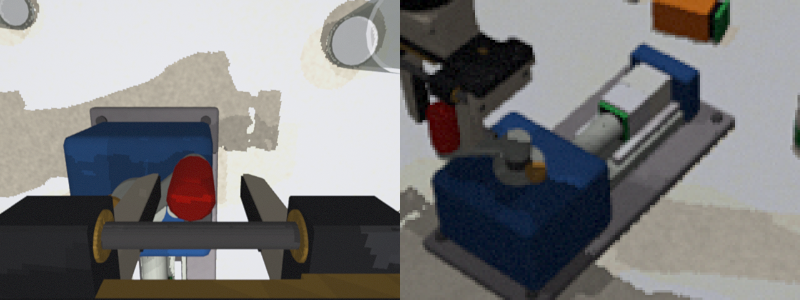

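The hand is free of the knob with no force left. Lift straight up and back to view the nest.

apply_moves(plan=[0,0,-0.02,0,0,0,-0.05,0,0,0,-0.085,0,0,0,-0.115,0,-0.03,-0.01,-0.135,0,-0.065,-0.02,-0.14,0,-0.1,-0.03,-0.14,0,-0.13,-0.04,-0.14,0,-0.15,-0.045,-0.14,0,-0.15,-0.045,-0.14,0,-0.15,-0.045,-0.14,0])

```text
time_s: 28.32
position: [529.8, 53.6, 283.8]
tool_rot: [0.666, 0.746, 0.0, -0.004]
force: [-0.6, 0.2, -0.5]
opening: 0.592
```

```bash
python3 v.py 16; python3 - <<'E'
import cv2
w=cv2.imread("pics/w16.png");cv2.imwrite("pics/w16c.png",cv2.resize(w[20:340,210:430],(550,600*0+600),interpolation=3))
E
```

```text
28.4167 [530.01  55.7  283.6 ] 96.66 [0.5 1.6 0.4] 54.6
along -4.64884657611295 across -532.9199329449135
```

View pics/w16.png

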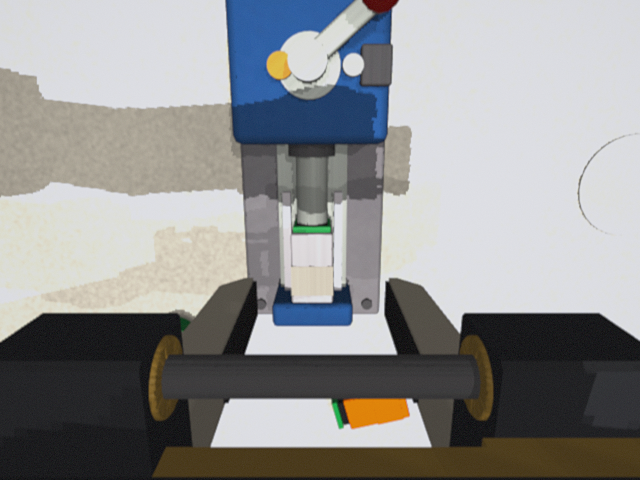

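View pics/w16c.png

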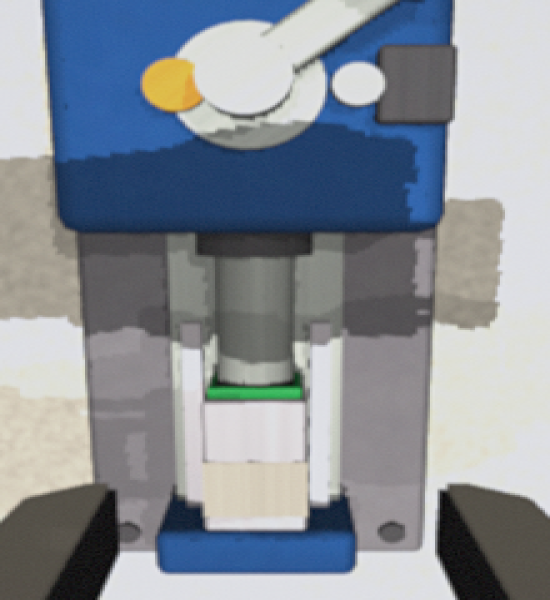

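The lid is in with no black showing. The case is against the anvil, the ram is on the lid, and the lobe is half a turn past the roller. One quick measure of the ram gap, then hand in.

```bash
python3 - <<'E'
from h import *
w=robot.read_camera("wrist")
u=np.array([-.1132,.9936])
a=cast(w,(312,292),76);r=cast(w,(312,223.5),60);print("anvil edge",a[:2]@u,"ram",r[:2]@u)
print(robot.read_state()['dq'].round(3)); print(robot.job_done())
E
```

```text
anvil edge -89.37966221339767 ram -24.90218784422919
[-0.008  0.003  0.001 -0.001  0.003  0.     0.002]
the job is handed in; nothing more can be done
None
```

The job is handed in at about 28.5 s of the 72 s allowed, and every check agreed except one rough camera measurement of the ram gap.

- **Case:** I picked the open case, the one with the black neck showing. I laid it in the nest with the lid towards the ram, about 6 mm on the +y side of the nest point. The orange look-alike and the finished case were left alone.
- **Cranking:** I took the knob and cranked clockwise at about 6 s per turn, slower near the end, through both stiff spots. The shaft turned about 2.07 turns to the solid stop. That matches what I predicted from where the lobe stood against the roller.
- **At the stop:** Resistance rose about 1.08 N per degree, which is what the coupling should give. I pulled up to 15.3 N, eased back to about 7 N and let go. After opening, the force on the hand was about 0 N.

**Last picture:** The lid is fully in with no black showing. The case is against the anvil, the ram is on the lid, and the hand is clear of everything.

**Disagreement:** I took one last camera reading of the ram and the anvil edge, from pixels picked by eye. The ram came out about 79 mm from the anvil face I had measured earlier, but only 64 mm from the anvil edge in the same picture; 76.4 mm was expected. I put this down to poor pixel picks, with the case partly hiding the anvil edge, and relied on the force, the turn count and the picture instead. I did not re-measure before handing in.

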